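Tare the balance for an empty weigh boat

ROBOT

A 6-joint arm with a two-finger parallel gripper is mounted at the origin on a cart in front of the work surface, level with it; the furniture and walls round the work are solid. World frame = base frame: x ahead of the robot, y to its left, z up, the work surface at z = 0. Lengths are in m, angles in degrees, forces in N, time in s.
With the tool pointing down it reaches from about 0.375 to 0.9 m from the base axis. Payload 3.1 kg.
Tool frame: the origin (TCP) lies on the centre line of the jaws, within the pads' length; the fingertips stand 22 mm ahead of it and the grasp point (between the pads) lies 3 mm ahead of it; z points along the fingers, y is the line along which they close (so a half turn about z gives the same grasp; the last joint's range is limited). The gripper opens to 87 mm and grips with 3 to 60 N. Pads are 19 mm wide; open, the fingers measure 117 mm over their backs; the gripper's body (75 mm by 190 mm) begins 51 mm behind the grasp point.
Start: joints at [-73.826, 30.224, 82.088, -0, 67.689, -10.227], TCP at [0.278, -0.56, 0.245] pointing down, gripper open.
Joint ranges: [-176.69, 176.69], [-43.24, 126.21], [12.49, 139.97], [-82, 262], [0, 151.66], [-163.58, 163.58]. Speed limits (degrees/s): [159.86, 159.86, 180, 180, 180, 180].

INTERFACE

Orientations are given as a 3x3 rotation matrix whose columns are the frame's x, y, z axes.
In Python, from rig import * gives the robot as it stands.
- The arm moves only by the shell command python3 -m jog 'ROWS'. ROWS is text: rows parted by semicolons, each of 7 numbers parted by spaces: the shift along the tool's x, y, z in mm, then the turn, a rotation vector about the tool's x, y, z in rad, then the finger opening in mm, from 0 to 87. In form: tx ty tz ax ay az fingers; .... A call has 1 to 12 rows; each row shifts and turns the commanded pose from where the row before left it, along the tool's axes as they then stand; what a row does not reach is not made up. A row lasts 1/8 s, in which the tool goes at most 62.5 mm and 10.7 degrees, less where a joint would pass 70% of its speed; a pose out of reach is approached as far as the arm can. A call with a gripper value outside its range is refused whole. The fingers move at their own pace and stop on an object; the grip force is fixed at half the most. Time passes only in rows, so rows that do not move let the fingers close. It gives the time, the measured TCP pose, the force, the opening and the grip force at its end, in the units of the state.
- read_state(): the state, without advancing time (a new reading comes with each control period).
- capture(name): name is "scene" or "top" or "wrist"; returns a dict with "color" (384x512x3 uint8, red, green, blue), "camera_matrix" (3x3 intrinsics, pixels), "R" (3x3) and "t" (3): a world point X has camera coordinates R X + t. Camera axes: x right, y down, z forward; pixel columns grow to the right and rows downward; lengths in m; the calibration is good to about 2 mm. A picture is of the moment at which its call begins. There is no depth.
- hand_in(): hands the job in; it is judged then, once.
Trained networks look in the newest picture that a camera, given by its name, has taken for a name from the list of things; names that differ only in an ending like _2 or _b are one class to them, and where a whole thing is asked for, a point or a joint stands for the part that bears it (a point fixed in the world has none). Each returns a list of dicts, best first, with "conf" (0 to 1); they miss things now and then, are a little off and sometimes report something else, mostly with a low value. They report only what shows in the picture. A call takes as long as a camera call.
- find_in(camera, target): "at" ([x, y, z] in m, in world coordinates, good to about 4 mm: the middle of the surface that is visible of it).
- trace(camera, target): "pixels" (384x512 bool, what is visible of it).
- place_of(camera, target): "at" ([x, y, z] in m, in world coordinates, good to about 4 mm: a listed point, or the origin of a listed thing).
The state is a dict: "time_s": time; "joint_positions": joint angles; "qvel": joint speeds; "tau": joint torques, N m; "position": TCP position; "tcp_rot": TCP orientation; "force": force on the tool from outside, world axes, zero at the start; "moment": the same for the moment, N m; "opening": opening from 0.0 (shut) to 1.0 (fully open); "grasp_force": force on a finger pad.
Only numpy, scipy, OpenCV 4.12 (cv2) and the standard library are available. Lean on these libraries where they do the work, as an engineer would, in place of code of your own. Each camera call takes 0.05 s, during which the arm holds its last target. There are 200 camera calls.

TASK

An empty weigh boat lies on the pan of the balance: tare the balance for it and print the zero, working with the fingertips only. Lightly tap the round power key at the left end of the key row to wake the balance, push the glass cover on top of its shield fully shut by the ridge so that no draught reaches the pan, then tap the wide bar-shaped tare key, and last the square print key at the right-hand end of the row. Press no other key, pick nothing up, and leave the balance, the boat and everything round them where they stand.

Things in the scene. Friction and masses are not known exactly. Their poses are not given: they have to be found in the camera images.
- balance: White balance with a low glass shield, loose on four feet, 3.4 kg: 210 mm wide (its y), 295 deep (its x), 146 high. Origin: centre of its underside; x to its back, y to its left seen from the front, z up. Its front faces the robot: key panel 90 mm deep, rising 7 degrees to the back. Shield: front glass 58 mm before the origin, 156 wide, 120 high.
- power_key_top (a point): Middle of the top face of the power key: round, 22 mm across, at the left end of the row (74 mm to the left of the balance's middle). The row of keys lies 124 mm in front of the balance's origin; the key tops stand 53 mm above the worktop and 6.5 mm proud of the panel.
- power_key (a joint): Travel of the power key in m: 0 up, 0.0035 fully down (downwards, square to the sloping panel). Sprung: it starts to move at about 0.6 N, is fully down at about 2.7 N and comes back up by itself.
- tare_key_top (a point): Middle of the top face of the tare key: a wide bar, 48 mm from left to right and 20 mm deep, 20 mm to the left of the balance's middle. The row of keys lies 124 mm in front of the balance's origin; the key tops stand 53 mm above the worktop and 6.5 mm proud of the panel.
- tare_key (a joint): Travel of the tare key in m: 0 up, 0.0035 fully down (downwards, square to the sloping panel). Sprung: it starts to move at about 0.6 N, is fully down at about 2.7 N and comes back up by itself.
- menu_key_top (a point): Middle of the top face of the menu key: the smaller square one, 18 mm, 32 mm to the right of the balance's middle, between the bar and the right-hand end; not to be pressed. The row of keys lies 124 mm in front of the balance's origin; the key tops stand 53 mm above the worktop and 6.5 mm proud of the panel.
- menu_key (a joint): Travel of the menu key in m: 0 up, 0.0035 fully down (downwards, square to the sloping panel). Sprung: it starts to move at about 0.6 N, is fully down at about 2.7 N and comes back up by itself.
- print_key_top (a point): Middle of the top face of the print key: square, 20 mm, at the right-hand end of the row (78 mm to the right of the balance's middle). The row of keys lies 124 mm in front of the balance's origin; the key tops stand 53 mm above the worktop and 6.5 mm proud of the panel.
- print_key (a joint): Travel of the print key in m: 0 up, 0.0035 fully down (downwards, square to the sloping panel). Sprung: it starts to move at about 0.6 N, is fully down at about 2.7 N and comes back up by itself.
- cover (a joint): Slide of the flat glass cover on top of the shield, in m: 0 is shut (against its front stop, over the front glass), up to 0.070 is slid back towards the tower. Starts 45 to 68 mm open. Moves along the balance's x with about 1.2 N of friction and stays where it is left. The plate's top is 127 mm above the worktop.
- cover_ridge (a point): Middle of the top of the grey finger ridge across the glass cover; moves with it. 96 mm long (balance's y), 10 mm thick (balance's x), top 19 mm above the glass and 146 mm above the worktop. Push it towards the keys (balance's -x) to shut the cover; shut, it lies 36 mm in front of the balance's origin.
- pan (a point): Centre of the top of the round steel weighing pan, 92 mm across, inside the shield, 67 mm above the worktop. Behind the shield (balance x over +75 mm) stands a solid tower as high as the shield, 120 mm.
- boat: Empty six-sided white weigh boat, 62x72x10 mm, about 12 g, lying loose on the pan inside the shield. Origin: centre of its underside. Stays where it is.
- jar: White buffer jar with a screw cap, 46 mm across, 84 mm high, to the left of the balance. Origin: centre of its underside. Bystander, to be left alone.
- tweezers: Steel tweezers, 115x11x9 mm, lying to the left of the balance. Origin: centre of its underside. Bystander, to be left alone.
- spare_boat: Second weigh boat, 62x72x10 mm, on the worktop to the right of the balance. Origin: centre of its underside. Bystander, to be left alone.
- dish: Petri dish, 72 mm across, 14 mm high, on the worktop to the left. Origin: centre of its underside. Bystander, to be left alone.
- tape: Roll of tape lying flat, 69 mm across, 18 mm high, near the front edge of the worktop. Origin: centre of its underside. Bystander, to be left alone.
- marker: Black marker pen, 138x11x13 mm, near the front edge of the worktop. Origin: centre of its underside. Bystander, to be left alone.

How it is judged (in metres and radians):
On the way, in this order (a step that is already met when the one before it is completed fails the run):
1. the power key is pressed down (over 2 mm of its 3.5 mm) (value of joint power_key above 0.002 m), for 0.04 s.
2. the power key is up again and the glass cover is pushed shut (within 5 mm of its stop) (value of joint cover below 0.005 m and value of joint power_key below 0.001 m), for 0.2 s.
3. with the cover shut, the tare key is pressed down (value of joint tare_key above 0.002 m and value of joint cover below 0.005 m), for 0.04 s.
4. after that, the print key is pressed down, the tare key being up (value of joint print_key above 0.002 m and value of joint tare_key below 0.001 m and value of joint cover below 0.005 m), for 0.04 s.
At the end, for the whole second after the job is handed in: The cover is shut (within 5 mm of its stop), all keys are up again, the balance stands level within 12 mm of where it stood, the boat lies on the pan within 30 mm of its centre, both at rest, and no bystander has moved more than 20 mm (all of step 2 and value of joint each of tare_key, menu_key, print_key below 0.001 m and distance of balance from where it was at the start of the episode below 0.012 m and angle between balance's own z axis and vertical below 0.03 rad and horizontal distance between boat and pan below 0.03 m and z of boat in the frame of balance between 0.062 and 0.073 m and linear speed of each of balance, boat below 0.01 m/s and distance of each of jar, tweezers, spare_boat, dish, tape, marker from where it was at the start of the episode below 0.02 m); the robot touches nothing.
It fails at once if the fingers press or push the balance harder than 25 N, or another part of the arm or gripper leans on it (contact force between the fingers and balance above 25 N or contact force between the arm and balance above 2 N).
It fails at once if the menu key is pressed, or the tare or print key is pressed while the cover stands open, or both together (value of joint menu_key above 0.001 m or (value of joint cover above 0.008 m and value of joint any of tare_key, print_key above 0.001 m) or value of joint each of tare_key, print_key above 0.001 m).
It fails at once if the balance is shifted by more than 12 mm, lifted or tipped (distance of balance from where it was at the start of the episode above 0.012 m or height (world z) of balance above 0.006 m or angle between balance's own z axis and vertical above 0.03 rad).
It fails at once if the fingers touch the weigh boat, or it is moved or lifted (contact force between any of the arm, the fingers and boat above 0.2 N or distance of boat from where it was at the start of the episode above 0.015 m or z of boat in the frame of balance above 0.08 m).
It fails at once if a bystander is moved by more than 20 mm (distance of any of jar, tweezers, spare_boat, dish, tape, marker from where it was at the start of the episode above 0.02 m).
It also fails if it takes over 51 s, if anything falls off the work surface, if the arm or the gripper's body presses on something with over 40 N, if the wrist force passes 120 N, or if a joint passes its speed limit or range.

## Working session

There is one attempt and no reset: what is moved stays moved. The work goes in short steps, Python scripts to look and compute and a shell command to move; the robot and the scene stay as the last step left them, time stands still between calls to the robot, and variables do not carry over. Pictures are saved under pics/ and viewed, at most 10 in all, crops included, and the job is handed in when it is done.

```bash
mkdir -p pics
cat > h.py <<'E'
from rig import *
import numpy as np, cv2
def snap(c,n):
    r=capture(c); cv2.imwrite(f"pics/{n}.png",r["color"][:,:,::-1]); return r
def px(r,X):
    p=r["camera_matrix"]@(r["R"]@np.array(X)+r["t"]); return (p[:2]/p[2]).round(1)
E
python3 - <<'E'
from h import *
np.set_printoptions(precision=4,suppress=True)
s=read_state();print(s["time_s"],s["position"],s["tcp_rot"],s["force"],s["opening"])
for c in["scene","top"]:
    r=snap(c,c+"0"); print(c,-r["R"].T@r["t"])
    for t in["balance","power_key_top","tare_key_top","menu_key_top","print_key_top","cover_ridge","pan","boat","jar"]:
        print(t,[(np.round(d["at"],4),round(d["conf"],2)) for d in place_of(c,t)[:2]])
E
```

```text
0.0 [ 0.2778 -0.5591  0.2436] [[ 0.8957  0.4447 -0.0006]
 [ 0.4447 -0.8957  0.0021]
 [ 0.0004 -0.0021 -1.    ]] [ 0.0981 -0.2809  0.2036] 0.9988270704356847
scene [-0.3153  0.8684  0.9778]
balance [(array([ 0.3776,  0.4385, -0.0018]), 0.71), (array([0.5916, 0.1257, 0.0037]), 0.55)]
power_key_top [(array([0.4463, 0.1593, 0.0541]), 0.37)]
tare_key_top [(array([0.4626, 0.111 , 0.0499]), 0.58)]
menu_key_top [(array([0.4753, 0.0602, 0.0527]), 0.43)]
print_key_top [(array([0.4914, 0.0149, 0.0529]), 0.59)]
cover_ridge [(array([0.5994, 0.1305, 0.1429]), 0.89)]
pan [(array([0.6009, 0.1316, 0.0685]), 0.78)]
boat []
jar [(array([ 0.6051,  0.3108, -0.0004]), 0.57)]
top [0.4683 0.1416 1.0021]
balance [(array([ 0.5898,  0.1282, -0.0038]), 0.81)]
power_key_top [(array([0.4508, 0.1664, 0.0484]), 0.48)]
tare_key_top [(array([0.3302, 0.2722, 0.0019]), 0.7), (array([0.46  , 0.1086, 0.053 ]), 0.69)]
menu_key_top [(array([0.4772, 0.0639, 0.0547]), 0.47)]
print_key_top [(array([0.4925, 0.012 , 0.0514]), 0.47)]
cover_ridge [(array([0.6039, 0.1298, 0.1463]), 0.73)]
pan [(array([0.5996, 0.1309, 0.0661]), 0.7)]
boat []
jar []
```

View pics/scene0.png

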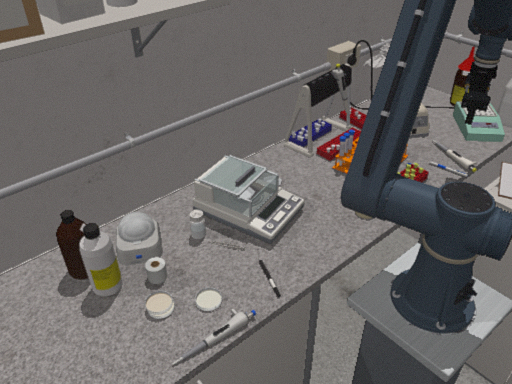

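View pics/top0.png

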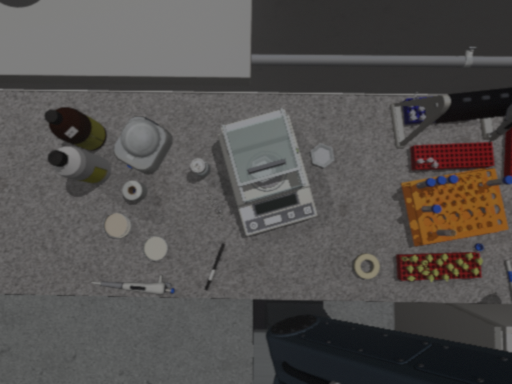

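```bash
cat >> h.py <<'E'
K={"power_key_top":(-.124,.074,.053),"tare_key_top":(-.124,.020,.053),"menu_key_top":(-.124,-.032,.053),"print_key_top":(-.124,-.078,.053)}
def W(p,b):
    c,s=np.cos(b[2]),np.sin(b[2]); return np.array([b[0]+c*p[0]-s*p[1],b[1]+s*p[0]+c*p[1],p[2]])
E
python3 - <<'E'
from h import *
from scipy.optimize import least_squares
np.set_printoptions(precision=4,suppress=True)
obs=[];R={}
for c in["scene","top"]:
    for i in range(3):
        R[c]=capture(c)
        for t in list(K)+["balance"]:
            for d in place_of(c,t):
                if d["conf"]>.3: obs.append((t,d["at"][:2]))
f=lambda b:np.concatenate([W(K.get(t,(0,0,0)),b)[:2]-a for t,a in obs])/.004
b=least_squares(f,[.589,.12,.28],loss="soft_l1",f_scale=1).x
print(b,np.degrees(b[2]))
rid=[d["at"] for c in R for d in place_of(c,"cover_ridge")[:1]];print(rid)
for c in R:
    r=R[c]; im=r["color"][:,:,::-1]
    if c=="scene": x0,y0,x1,y1=185,150,311,244
    else: x0,y0,x1,y1=215,100,325,240
    z=6 if c=="scene" else 4
    im=cv2.resize(im[y0:y1,x0:x1],None,fx=z,fy=z,interpolation=cv2.INTER_CUBIC)
    P=list(K.values())+[(-.058,.078,.12),(-.058,-.078,.12),(-.1475,.105,.04),(-.1475,-.105,.04),(.1475,.105,0.12),(.1475,-.105,.12)]
    for p in P:
        u=(px(r,W(p,b))-[x0,y0]+.5)*z; cv2.circle(im,tuple(int(v) for v in u),3,(0,0,255),-1)
    cv2.imwrite(f"pics/{c}1.png",im)
E
```

```text
[0.5895 0.1267 0.2834] 16.23915795989287
[[0.5956, 0.1319, 0.1435], [0.6014, 0.132, 0.149]]
```

View pics/scene1.png

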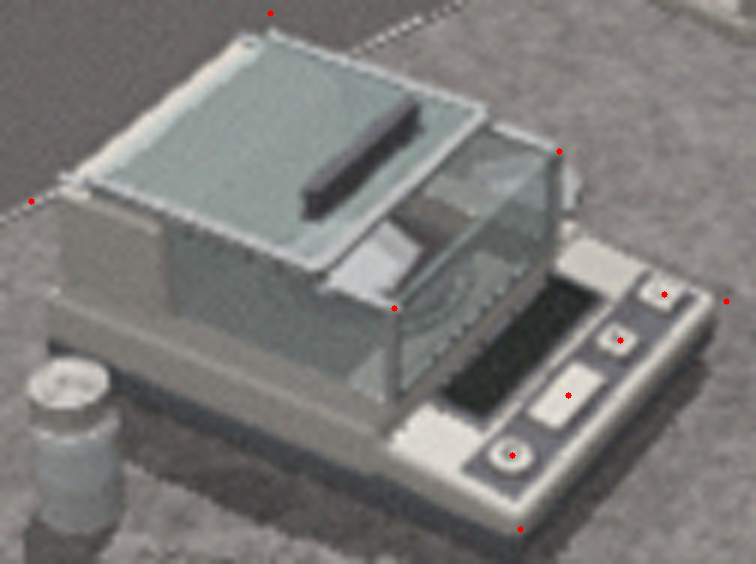

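View pics/top1.png

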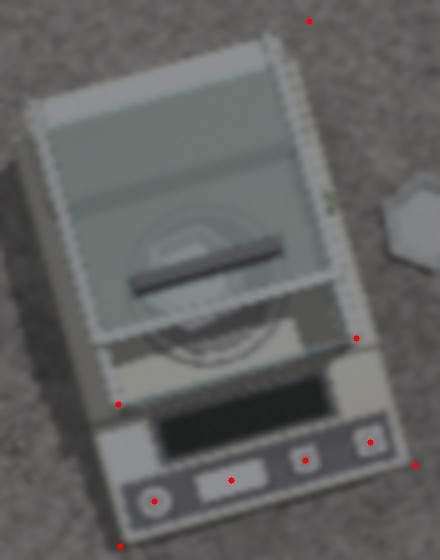

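The overlays line up with the keys to within about 2 mm. The balance is at (0.5895, 0.1267) with a yaw of 16.2°, and the ridge is about 46–50 mm open. I'll start the approach.

```bash
cat >> h.py <<'E'
B=np.array([.5895,.1267,.2834])
def loc(X,b=B):
    c,s=np.cos(b[2]),np.sin(b[2]); d=np.array(X)[:2]-b[:2]; return np.array([c*d[0]+s*d[1],-s*d[0]+c*d[1]])
def st():
    s=read_state(); p=np.array(s["position"]);R=np.array(s["tcp_rot"]); tip=p+.022*R[:,2]
    print("t",round(s["time_s"],2),"tip",tip.round(4),"local mm",(loc(tip)*1e3).round(1),"F",np.round(s["force"],2),"open",round(s["opening"],3))
    return tip,R
def togo(lx,ly,z):
    tip,R=st(); print("rows mm",(1e3*R.T@(W((lx,ly,z),B)-tip)).round(1), "yaw err rad", round(B[2]-np.arctan2(R[1,0],R[0,0]),4), "tilt", R[:2,2].round(4))
E
python3 -m jog '0 0 0 0 0 0.178 0; 28 -49 0 0 0 0 0; 28 -49 0 0 0 0 0; 28 -49 0 0 0 0 0; 28 -49 0 0 0 0 0; 28 -49 0 0 0 0 0; 28 -49 0 0 0 0 0; 28 -49 0 0 0 0 0; 28 -49 0 0 0 0 0; 28 -49 0 0 0 0 0; 28 -49 0 0 0 0 0; 0 0 0 0 0 0 0'
python3 -c "from h import *;togo(-.124,.074,.080)"
```

```text
time_s: 4.4
position: [0.4101, -0.0076, 0.2448]
tcp_rot: [[0.958, 0.286, 0.0], [0.286, -0.958, 0.001], [0.0, -0.0, -1.0]]
force: [-0.4, -0.4, -0.9]
opening: 0.004
grasp_force: 0.0
t 4.4 tip [ 0.4101 -0.0076  0.2228] local mm [-209.8  -78.8] F [-0.42 -0.39 -0.88] open 0.004
rows mm [  86.8 -152.1  142.9] yaw err rad -0.007 tilt [0.0003 0.0005]
```

```bash
python3 -m jog '29 -51 0 0 0 0 0; 29 -51 20 0 0 0 0; 29 -50 40 0 0 0 0; 0 0 40 0 0 0 0; 0 0 20 0 0 0 0; 0 0 0 0 0 0 0; 0 0 0 0 0 0 0'
python3 - <<'E'
from h import *
togo(-.124,.074,.064)
r=snap("wrist","w0")
im=r["color"][:,:,::-1].copy()
for p in K.values():
    u=px(r,W(p,B)); cv2.circle(im,tuple(int(v) for v in u),3,(0,0,255),-1)
cv2.imwrite("pics/w0.png",im)
for t in K:
    print(t,[(np.round(d["at"],4),(loc(d["at"])*1e3).round(1),round(d["conf"],2)) for d in place_of("wrist",t)[:2]])
E
```

```text
time_s: 5.28
position: [0.4507, 0.1521, 0.1297]
tcp_rot: [[0.961, 0.278, 0.002], [0.278, -0.961, -0.0], [0.001, 0.0, -1.0]]
force: [0.2, -0.4, 1.1]
opening: 0.006
grasp_force: 0.0
t 5.28 tip [0.4507 0.1521 0.1077] local mm [-126.2   63.2] F [ 0.18 -0.43  1.13] open 0.006
rows mm [  2.1 -10.9  43.7] yaw err rad 0.002 tilt [ 0.0015 -0.    ]
power_key_top []
tare_key_top [(array([0.4592, 0.11  , 0.0546]), array([-129.8,   20.4]), 0.79)]
menu_key_top [(array([0.4806, 0.0618, 0.0481]), array([-122.7,  -31.9]), 0.72)]
print_key_top [(array([0.4918, 0.0133, 0.052 ]), array([-125.5,  -81.6]), 0.86)]
```

View pics/w0.png

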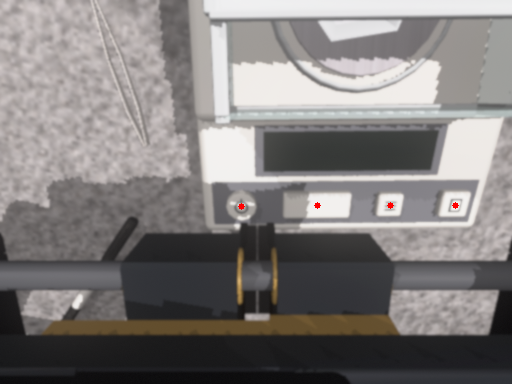

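The wrist view confirms it: the projected points sit on the keys, with power at (241,206) and print at (455,205). I'll move down to the power key.

```bash
python3 -m jog '2 -11 15 0 0 0 0; 0 0 20 0 0 0 0; 0 0 8 0 0 0 0; 0 0 0 0 0 0 0; 0 0 0 0 0 0 0; 0 0 0 0 0 0 0'
python3 -c "from h import *;togo(-.124,.074,.053)"
```

```text
time_s: 6.28
position: [0.4489, 0.1641, 0.0864]
tcp_rot: [[0.96, 0.279, 0.001], [0.279, -0.96, 0.0], [0.001, 0.0, -1.0]]
force: [-0.4, 0.2, 0.5]
opening: 0.007
grasp_force: 0.0
t 6.28 tip [0.4489 0.1641 0.0644] local mm [-124.5   75.2] F [-0.38  0.2   0.47] open 0.007
rows mm [ 0.5  1.2 11.4] yaw err rad 0.0007 tilt [0.0011 0.0001]
```

```bash
python3 -m jog '0 1 9 0 0 0 0; 0 0 2 0 0 0 0; 0 0 2 0 0 0 0; 0 0 1 0 0 0 0; 0 0 0 0 0 0 0; 0 0 0 0 0 0 0'
python3 -c "from h import *;togo(-.124,.074,.053)"
```

```text
time_s: 7.02
position: [0.4494, 0.163, 0.0729]
tcp_rot: [[0.96, 0.279, 0.002], [0.279, -0.96, 0.0], [0.002, 0.0, -1.0]]
force: [-0.3, 0.2, 9.6]
opening: 0.005
grasp_force: 4.5
t 7.03 tip [0.4494 0.163  0.0509] local mm [-124.3   74.1] F [-0.3   0.15  9.63] open 0.005
rows mm [ 0.3  0.1 -2.1] yaw err rad 0.0005 tilt [0.0018 0.0001]
```

```bash
python3 -m jog '0 0 -15 0 0 0 0; 0 0 -50 0 0 0 0; 0 0 -55 0 0 0 0; 0 0 0 0 0 0 0; 40 37 0 0 0 0 0; 40 37 0 0 0 0 0; 20 0 0 0 0 0 0; 0 0 0 0 0 0 0; 0 0 0 0 0 0 0'
python3 - <<'E'
from h import *
togo(.03,0,.175)
rs={}
for c in["wrist","top","scene"]:
    rs[c]=snap(c,c+"2")
    for t in ["cover_ridge"]+(["power_key_top"] if c=="top" else []):
        print(c,t,[(np.round(d["at"],4),(loc(d["at"])*1e3).round(1),round(d["conf"],2)) for d in place_of(c,t)[:2]])
    for d in trace(c,"cover_ridge")[:1]:
        ys,xs=np.nonzero(d["pixels"]); print(c,"mask",len(xs),xs.mean(),ys.mean(), px(rs[c],W((.010,0,.146),B)))
r=rs["wrist"]; im=r["color"][:,:,::-1].copy()
for x in(0,.005,.010,.015,.02):
    for y in(-.048,.048):
        cv2.circle(im,tuple(int(v) for v in px(r,W((x,y,.146),B))),2,(0,0,255),-1)
cv2.imwrite("pics/w2.png",im)
E
```

```text
time_s: 8.15
position: [0.5632, 0.1201, 0.1909]
tcp_rot: [[0.96, 0.28, -0.004], [0.28, -0.96, -0.0], [-0.004, -0.001, -1.0]]
force: [0.3, -0.0, -0.7]
opening: 0.007
grasp_force: 0.0
t 8.15 tip [0.5631 0.1201 0.1689] local mm [-27.2   1.1] F [ 0.29 -0.   -0.72] open 0.007
rows mm [57.1  1.1 -6.3] yaw err rad -0.0 tilt [-0.0042 -0.0001]
wrist cover_ridge [(array([0.5947, 0.1289, 0.1465]), array([5.6, 0.7]), 0.78), (array([ 0.6519, -0.0277, -0.0014]), array([  16.7, -165.7]), 0.23)]
wrist mask 55552 255.06640625 98.51776713709677 [258.5 166.7]
top cover_ridge []
top power_key_top []
top mask 711 253.62165963431787 132.53727144866386 [266.9 165.2]
scene cover_ridge [(array([0.5966, 0.1306, 0.1433]), array([7.9, 1.8]), 0.71)]
scene mask 1246 231.62921348314606 177.51765650080256 [245.7 173.4]
```

View pics/w2.png

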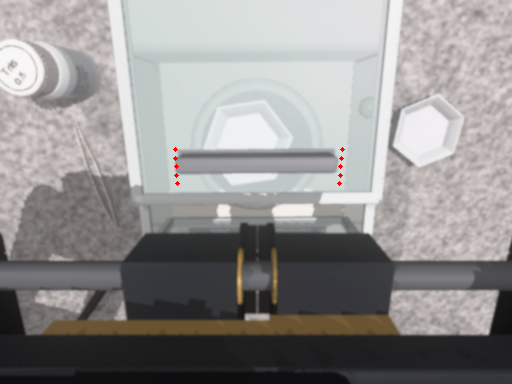

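Wrist view: the ridge's top face spans rows 157–173, so it sits at local x of about 11 mm and the cover is about 47 mm open. I'll go behind it.

```bash
python3 -m jog '35 0 0 0 0 0 0; 30 1 0 0 0 0 0; 0 0 0 0 0 0 0; 0 0 15 0 0 0 0; 0 0 13 0 0 0 0; 0 0 0 0 0 0 0; 0 0 0 0 0 0 0; 0 0 0 0 0 0 0'
python3 -c "from h import *;togo(-.0215,0,.137)"
```

```text
time_s: 9.65
position: [0.6284, 0.1371, 0.1645]
tcp_rot: [[0.96, 0.279, 0.001], [0.279, -0.96, 0.0], [0.001, 0.0, -1.0]]
force: [0.1, -0.7, 0.8]
opening: 0.009
grasp_force: 0.0
t 9.65 tip [0.6285 0.1371 0.1425] local mm [40.3 -0.9] F [ 0.07 -0.67  0.8 ] open 0.009
rows mm [-61.8  -0.9   5.4] yaw err rad 0.0006 tilt [0.001 0.   ]
```

```bash
python3 -m jog '0 0 6 0 0 0 0; 0 0 0 0 0 0 0; -5 -1 0 0 0 0 0; -5 0 0 0 0 0 0; -5 0 0 0 0 0 0; -5 0 0 0 0 0 0; -6 0 0 0 0 0 0; -6 0 0 0 0 0 0; -6 0 0 0 0 0 0; -6 0 0 0 0 0 0; -6 0 0 0 0 0 0; 0 0 0 0 0 0 0'
python3 - <<'E'
from h import *
togo(-.0215,0,.137)
for c in["wrist","scene"]:
    r=snap(c,c+"3")
    for t in["cover_ridge"]:
        print(c,t,[((loc(d["at"])*1e3).round(1),round(d["conf"],2)) for d in place_of(c,t)[:2]])
E
```

```text
time_s: 11.15
position: [0.5788, 0.1239, 0.1579]
tcp_rot: [[0.96, 0.279, -0.002], [0.279, -0.96, -0.0], [-0.002, -0.0, -1.0]]
force: [-0.0, 0.4, -0.0]
opening: 0.004
grasp_force: 0.0
t 11.15 tip [0.5787 0.1239 0.1359] local mm [-11.1   0.4] F [-0.03  0.37 -0.01] open 0.004
rows mm [-10.4   0.4  -1.1] yaw err rad 0.0008 tilt [-0.0019 -0.0001]
wrist cover_ridge [(array([  16. , -166.6]), 0.72)]
scene cover_ridge [(array([-27.9,   3.7]), 0.85)]
```

```bash
python3 -m jog '-3 0 0 0 0 0 0; -3 0 0 0 0 0 0; -2 0 0 0 0 0 0; 0 0 0 0 0 0 0; 0 0 0 0 0 0 0'
python3 -c "from h import *;togo(-.0215,0,.137)"
```

```text
time_s: 11.98
position: [0.5719, 0.1218, 0.158]
tcp_rot: [[0.96, 0.279, -0.001], [0.279, -0.96, -0.0], [-0.001, -0.0, -1.0]]
force: [-0.0, 0.1, -0.5]
opening: 0.001
grasp_force: 0.0
t 11.97 tip [0.5718 0.1218 0.136 ] local mm [-18.3   0.3] F [-0.03  0.11 -0.51] open 0.001
rows mm [-3.2  0.3 -1. ] yaw err rad 0.0006 tilt [-0.0008 -0.0001]
```

```bash
python3 -m jog '-1.5 0 0 0 0 0 0; -1.5 0 0 0 0 0 0; 0 0 0 0 0 0 0; 0 0 0 0 0 0 0'
python3 -c "from h import *;togo(-.0215,0,.137)"; python3 -m jog '-1 0 0 0 0 0 0; 0 0 0 0 0 0 0; 0 0 0 0 0 0 0'
python3 -c "from h import *;togo(-.0215,0,.137)"
```

```text
time_s: 12.48
position: [0.5704, 0.1213, 0.1581]
tcp_rot: [[0.96, 0.279, 0.003], [0.279, -0.96, 0.001], [0.003, 0.0, -1.0]]
force: [4.5, 2.4, -2.8]
opening: 0.007
grasp_force: 2.6
t 12.47 tip [0.5705 0.1214 0.1361] local mm [-19.7   0.2] F [ 4.48  2.43 -2.75] open 0.007
rows mm [-1.8  0.2 -0.9] yaw err rad 0.0008 tilt [0.0025 0.0006]
time_s: 12.85
position: [0.5703, 0.1213, 0.1582]
tcp_rot: [[0.96, 0.279, 0.005], [0.279, -0.96, 0.001], [0.005, 0.0, -1.0]]
force: [6.5, 3.6, -4.8]
opening: 0.003
grasp_force: 3.4
t 12.85 tip [0.5704 0.1214 0.1362] local mm [-19.8   0.2] F [ 6.5   3.59 -4.85] open 0.003
rows mm [-1.7  0.2 -0.9] yaw err rad 0.001 tilt [0.0046 0.0012]
```

The force climbed to 7.4 N with no further motion, so the cover has reached its stop. I'll back off and check.

```bash
python3 -m jog '4 0 0 0 0 0 0; 6 0 0 0 0 0 0; 0 0 -20 0 0 0 0; 0 0 -20 0 0 0 0; 0 0 0 0 0 0 0; -50 -20 0 0 0 0 0; -50 0 0 0 0 0 0; -14 0 0 0 0 0 0; 0 0 0 0 0 0 0; 0 0 0 0 0 0 0'
python3 - <<'E'
from h import *
togo(-.124,.020,.064)
im=[]
for c in["wrist","scene"]:
    r=snap(c,c+"4")
    im.append(r["color"][:,:,::-1].copy())
    for p in list(K.values())+[(-.036,.048,.146),(-.036,-.048,.146)]: cv2.circle(im[-1],tuple(int(v) for v in px(r,W(p,B))),1,(0,0,255),-1)
    for t in["cover_ridge","power_key_top","print_key_top","tare_key_top"]:
        print(c,t,[((loc(d["at"])*1e3).round(1),round(d["conf"],2)) for d in place_of(c,t)[:2]])
a=cv2.resize(im[1][140:250,175:320],None,fx=3.49,fy=3.49)[:384]
cv2.imwrite("pics/c4.png",cv2.resize(np.hstack([im[0],a]),None,fx=.78,fy=.78))
E
```

```text
time_s: 14.1
position: [0.4649, 0.1109, 0.1981]
tcp_rot: [[0.96, 0.279, 0.002], [0.279, -0.96, 0.0], [0.002, 0.001, -1.0]]
force: [-0.5, -0.1, -0.2]
opening: 0.001
grasp_force: 0.0
t 14.1 tip [0.465  0.1109 0.1761] local mm [-124.    19.6] F [-0.48 -0.07 -0.2 ] open 0.001
rows mm [ -0.3  -0.4 112.1] yaw err rad 0.0009 tilt [0.0024 0.    ]
wrist cover_ridge [(array([-123.3,  -80.6]), 0.61), (array([-37.3,   1.4]), 0.57)]
wrist power_key_top [(array([-131.4,   75.6]), 0.89)]
wrist print_key_top [(array([-122.6,  -77.5]), 0.6)]
wrist tare_key_top [(array([-127.3,   22.4]), 0.86), (array([-320.5, -202.2]), 0.64)]
scene cover_ridge [(array([-35. ,   3.7]), 0.95)]
scene power_key_top [(array([-127.8,   70.3]), 0.38)]
scene print_key_top [(array([-125.3,  -79.4]), 0.58)]
scene tare_key_top [(array([-126.2,   18.6]), 0.51)]
```

View pics/c4.png

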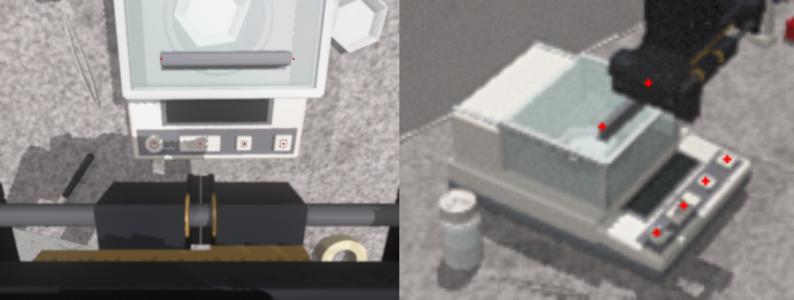

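The cover is shut: its edge is flush with the front glass, and the ridge ends sit on the −36 mm marks at (160,58) and (293,58). The keys haven't moved. Tare is next.

```bash
python3 -m jog '0 0 40 0 0 0 0; 0 0 40 0 0 0 0; 0 0 25 0 0 0 0; 0 0 7 0 0 0 0; 0 0 0 0 0 0 0; 0 0 0 0 0 0 0; 0 0 0 0 0 0 0'
python3 -c "from h import *;togo(-.124,.020,.053)"
```

```text
time_s: 15.48
position: [0.4636, 0.111, 0.087]
tcp_rot: [[0.96, 0.279, 0.002], [0.279, -0.96, 0.0], [0.002, 0.001, -1.0]]
force: [0.5, -0.1, 0.2]
opening: 0.005
grasp_force: 0.0
t 15.47 tip [0.4636 0.111  0.065 ] local mm [-125.2   20.1] F [ 0.47 -0.13  0.23] open 0.005
rows mm [ 1.2  0.1 12. ] yaw err rad 0.0005 tilt [0.0022 0.    ]
```

```bash
python3 -m jog '1 0 10 0 0 0 0; 0 0 2 0 0 0 0; 0 0 2 0 0 0 0; 0 0 0.5 0 0 0 0; 0 0 0 0 0 0 0; 0 0 0 0 0 0 0'
python3 -c "from h import *;togo(-.124,.020,.053)"
```

```text
time_s: 16.23
position: [0.4648, 0.1113, 0.0727]
tcp_rot: [[0.96, 0.279, 0.003], [0.279, -0.96, 0.0], [0.003, 0.001, -1.0]]
force: [-0.9, 0.2, 12.2]
opening: 0.005
grasp_force: 6.1
t 16.23 tip [0.4648 0.1113 0.0507] local mm [-124.    20.1] F [-0.91  0.15 12.25] open 0.005
rows mm [-0.   0.1 -2.3] yaw err rad 0.0007 tilt [0.0027 0.0001]
```

```bash
python3 -m jog '0 0 -15 0 0 0 0; 0 0 -30 0 0 0 0; 0 0 0 0 0 0 0; 0 49 0 0 0 0 0; 0 49 0 0 0 0 0; 0 0 0 0 0 0 0; 0 0 15 0 0 0 0; 0 0 15 0 0 0 0; 0 0 0 0 0 0 0; 0 0 0 0 0 0 0'
python3 -c "from h import *;togo(-.124,-.078,.053)"
```

```text
time_s: 17.48
position: [0.4908, 0.0178, 0.0861]
tcp_rot: [[0.96, 0.28, -0.001], [0.28, -0.96, 0.0], [-0.001, -0.001, -1.0]]
force: [-0.2, 0.2, 0.1]
opening: 0.007
grasp_force: 0.0
t 17.48 tip [0.4908 0.0179 0.0641] local mm [-125.2  -76.9] F [-0.21  0.15  0.07] open 0.007
rows mm [ 1.2  1.1 11.1] yaw err rad -0.0006 tilt [-0.001   0.0002]
```

```bash
python3 -m jog '1 1 9 0 0 0 0; 0 0 2 0 0 0 0; 0 0 2 0 0 0 0; 0 0 0.5 0 0 0 0; 0 0 0 0 0 0 0; 0 0 0 0 0 0 0'
python3 -c "from h import *;togo(-.124,-.078,.053)"
```

```text
time_s: 18.23
position: [0.493, 0.0164, 0.0733]
tcp_rot: [[0.96, 0.279, 0.001], [0.279, -0.96, -0.0], [0.001, 0.001, -1.0]]
force: [1.6, 1.7, 2.7]
opening: 0.01
grasp_force: 1.4
t 18.23 tip [0.493  0.0164 0.0513] local mm [-123.5  -79. ] F [1.6  1.72 2.71] open 0.01
rows mm [-0.5 -1.  -1.7] yaw err rad 0.0006 tilt [ 0.0013 -0.0002]
```

```bash
python3 -m jog '0 0 1 0 0 0 0; 0 0 0 0 0 0 0; 0 0 0 0 0 0 0'
python3 -c "from h import *;togo(-.124,-.078,.053)"
```

```text
time_s: 18.6
position: [0.4931, 0.0164, 0.0728]
tcp_rot: [[0.96, 0.279, 0.002], [0.279, -0.96, -0.0], [0.002, 0.001, -1.0]]
force: [0.9, 1.2, 9.6]
opening: 0.006
grasp_force: 4.6
t 18.6 tip [0.4931 0.0164 0.0508] local mm [-123.4  -79. ] F [0.87 1.22 9.59] open 0.006
rows mm [-0.6 -1.  -2.2] yaw err rad 0.0006 tilt [ 0.0018 -0.0003]
```

The print key is fully down, so I'll lift off and check before handing in.

```bash
python3 -m jog '0 0 -15 0 0 0 0; 0 0 -50 0 0 0 0; 0 0 -50 0 0 0 0; -30 0 -30 0 0 0 0; 0 0 0 0 0 0 0; 0 0 0 0 0 0 0; 0 0 0 0 0 0 0; 0 0 0 0 0 0 0'
python3 - <<'E'
from h import *
st()
r=snap("wrist","w5");im=r["color"][:,:,::-1].copy()
for p in list(K.values())+[(-.036,.048,.146),(-.036,-.048,.146)]: cv2.circle(im,tuple(int(v) for v in px(r,W(p,B))),1,(0,0,255),-1)
cv2.imwrite("pics/w5m.png",im)
E
```

```text
time_s: 19.6
position: [0.4636, 0.0082, 0.2159]
tcp_rot: [[0.96, 0.279, -0.002], [0.279, -0.96, 0.001], [-0.002, -0.001, -1.0]]
force: [-0.6, 0.1, 1.0]
opening: 0.004
grasp_force: 0.0
t 19.6 tip [0.4635 0.0082 0.1939] local mm [-154.1  -78.5] F [-0.62  0.07  1.05] open 0.004
```

View pics/w5m.png

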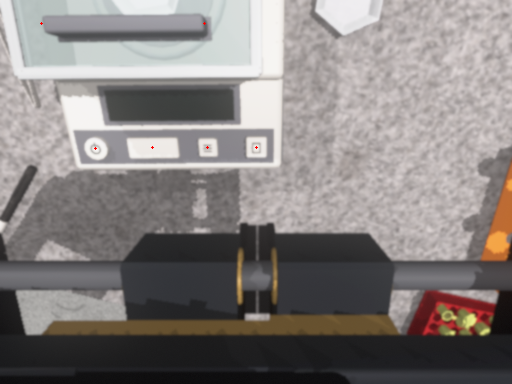

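The cover is still shut with the ridge at (125,24). The keys sit under their marks on row 148, so the balance hasn't moved, and the arm is clear of everything.

```bash
python3 -c "
from rig import *
print(hand_in())"
```

```text
the job is handed in; nothing more can be done
None
```

Job handed in after about 20 s: power tapped, cover pushed shut to its stop, then tare and print pressed in order, with the last picture showing the balance unmoved and the cover shut; hand-in returned no verdict.

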